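# Clamp a watch case in the case vise

### The arm

A 6-joint arm with a two-finger parallel gripper is mounted at the origin on the work surface. World frame = base frame: x ahead of the robot, y to its left, z up, the work surface at z = 0. Lengths are in m, angles in rad, forces in N, time in s.
With the tool pointing down it reaches from about 0.35 to 0.975 m from the base axis. Payload 17.4 kg.
Tool frame: the origin (TCP) lies at the centre of the arm's flange, where the gripper is bolted on; the fingertips stand 173 mm ahead of it and the grasp point (between the pads) lies 155 mm ahead of it; z points along the fingers, y is the line along which they close (so a half turn about z gives the same grasp; the last joint's range is limited). The gripper opens to 85 mm and grips with 20 to 120 N. Pads are 22 mm wide; open, the fingers measure 114 mm over their backs; the gripper's body (76 mm by 85 mm) begins 54 mm behind the grasp point. The pads swing forward as they close: fully open they stand 13 mm farther back than shut.
Start: joints at [-1.262, 0.116, 1.442, -0, 1.584, -0.038], TCP at [0.229, -0.635, 0.405] pointing down, gripper open.
Joint ranges: [-2.83, 2.83], [-0.83, 2.19], [0.07, 2.5], [-1.14, 4.28], [0.01, 3], [-2.97, 2.97]. Speed limits (rad/s): [1.89, 1.89, 2.22, 3.14, 3.14, 3.14].

### API

Orientations are given as a unit quaternion [x, y, z, w].
In Python, from station import robot gives the robot as it stands.
- The arm moves only by the shell command python3 -m crank 'ROWS' [FORCE]. ROWS is JSON, a list of rows, each an object with "grip": the finger opening in cm, from 0 to 8.54; "travel": the shift along the tool's x, y, z in cm, a list of three; "yaw": the turn about the tool's z in rad. A call has 1 to 20 rows; each row is the pose to reach, as a shift and turn from the pose commanded when the call began, along the tool's axes at that moment; what a row does not reach only later rows make up. A row lasts 1/12 s, in which the tool goes at most 41.7 mm and 7.16 degrees, less where a joint would pass 70% of its speed; a pose out of reach is approached as far as the arm can. A call with a gripper value outside its range is refused whole. The fingers move at their own pace and stop on an object; FORCE is the grip in N (left out, the last holds). Time passes only in rows, so rows that repeat a pose let the fingers close. It gives the time, the measured TCP pose, the force, the opening and the grip force at its end, in the units of the state.
- robot.get_state(): the state, without advancing time (a new reading comes with each control period).
- robot.grab_frame(name): name is "scene" or "top" or "wrist"; returns the picture (480x640x3 uint8, red, green, blue); there is no depth.
- robot.camera_info(name): a dict with "mtx" (3x3 intrinsics, pixels), "distortion" ([k1, k2, p1, p2, k3] as OpenCV has them; the pictures are not rectified), "R" (3x3) and "t" (3): a world point X has camera coordinates R X + t; the wrist camera has in their place "tool_from_camera" (4x4, takes a point from camera to tool coordinates, whose origin is the TCP and whose axes are the flange's). Camera axes: x right, y down, z forward; pixel columns grow to the right and rows downward; lengths in m; the calibration is good to about 2 mm. A picture is of the moment at which its call begins: read the wrist's pose just before it. camera_info takes no time and is no camera call.
- robot.job_done(): hands the job in; it is judged then, once.
The state is a dict: "t": time; "joint_pos": joint angles; "joint_vel": joint speeds; "tau": joint torques, N m; "ee_pos": TCP position; "tcp_rot": TCP orientation; "wrist_force": force on the tool from outside, world axes, zero at the start; "wrist_torque": the same for the moment, N m; "gripper_width": finger opening in m; "gripper_force": force on a finger pad.
Only numpy, scipy, OpenCV 4.12 (cv2) and the standard library are available. Lean on these libraries where they do the work, as an engineer would, in place of code of your own. Each camera call takes 0.05 s, during which the arm holds its last target. There are 200 camera calls.

### The job

The sliding jaw of the small steel case vise is locked well away from the watch case. Turn its slanted wing knob to free the jaw, slide the jaw along the bed until the case is pushed up square against the fixed jaw and is held snugly between the two without being squeezed hard, then turn the knob fully tight again and let go. Leave the other things on the desk where they are.

Things in the scene. Friction and masses are not known exactly. Their poses are not given: they have to be found in the camera images.
- vise: Fixed steel vise, 290 mm long (its y), 85 mm wide (its x), flat bed 60 mm wide with its top 30 mm above the desk. Origin: centre of its underside; its x points roughly towards the robot (yaw about pi), y along the bed from the fixed jaw towards the open end, z up.
- fixed_jaw: Steel block 60 x 25 x 30 mm fixed on the bed's -y end. Origin: on the bed's top, in the middle of the lower edge of its gripping face, which looks along vise +y; axes as the vise's.
- jaw (a joint): Sliding jaw: steel carriage 44 mm long, up to 45 mm above the bed. Value in m, 0 to 0.125, grows as it moves along vise +y away from the fixed jaw; clear distance between the gripping faces is 0.038 + value. Drags with 2 to 3 N when free; does not move while the clamp is tight.
- soft_face: Black rubber-buffered gripping plate of the sliding jaw, 50 x 6 x 24 mm, sprung: it yields up to 2.5 mm at about 8 N per mm. Origin: 2 mm above the bed, middle of the lower edge of its gripping face, which looks along vise -y; axes as the vise's.
- knob (a joint): Clamp knob of the sliding jaw, in rad, 0 to 1.5. 0 = fully tight (wing along the bed), about 0.5 and more = loose, 1.5 = fully open (wing across the bed). It grows counterclockwise as seen when looking at the knob.
- knob_grip (a point): Middle of the knob's black wing: 46 mm long, 12 thick, 18 deep along the axis. Site z: knob axis, pointing out, up and leaning 30 degrees to vise -x (away from the robot); y along the wing, x across it; turns with the knob. A sloping face lies 27 mm below this point along the axis, on it a washer (3 mm, diameter 24); a 12 mm spindle joins wing and washer. Rides on the sliding jaw.
- watch_case: Loose steel watch case lying on the bed, dial up: 44 mm over the lugs (its y, gripped by the jaws), 38 mm wide (its x, a small crown 4 mm more on +x), 13 mm high, about 80 g. Origin: centre of its underside.
- bench_block: Bystander: round steel bench block, 60 mm diameter, 28 mm high, standing loose beyond the vise. Origin: centre of its underside.
- tweezer_rest: Bystander: bamboo tweezer rest, 50 x 90 x 22 mm, loose beyond the vise. Origin: centre of its underside.
- tray: Bystander: white plastic tray, 140 x 100 x 20 mm, loose past the vise's open end. Origin: centre of its underside.
Things that resemble listed ones, but are neither listed nor needed, are in the scene too. Leave any orange or purple look-alike of the watch_case alone.

How it is judged:
On the way, in this order (a step that is already met when the one before it is completed fails the run):
1. the clamp knob is turned loose (value of joint knob above 0.6 rad), for 0.1 s.
2. the sliding jaw has pushed the case against the fixed jaw (contact force between each of soft_face, fixed_jaw and watch_case above 1 N), for 0.1 s.
At the end, for the whole second after the job is handed in: The knob is tight again (below 0.2 rad), the watch case lies flat on the bed (within 3 mm and 0.06 rad), square to the jaws within 0.06 rad, at rest, and both the fixed jaw and the sliding jaw's soft face press on it with more than 1 N (all of step 2 and value of joint knob below 0.2 rad and angle between the y axis of watch_case and the y axis of vise, either way round below 0.06 rad and angle between watch_case's own z axis and vertical below 0.06 rad and z of watch_case in the frame of vise between 0.027 and 0.033 m and linear speed of watch_case below 0.01 m/s); the robot touches nothing.
It fails at once if the watch case is squeezed by more than 20 N (contact force between any of soft_face, fixed_jaw and watch_case above 20 N).
It fails at once if a bystander is moved by more than 20 mm (distance of any of bench_block, tweezer_rest, tray from where it was at the start of the episode above 0.02 m).
It also fails if it takes over 48 s, if anything falls off the work surface, if the arm or the gripper's body presses on something with over 40 N, if the wrist force passes 120 N, or if a joint passes its speed limit or range.

## Working session

There is one attempt and no reset: what is moved stays moved. The work goes in short steps, Python scripts to look and compute and a shell command to move; the robot and the scene stay as the last step left them, time stands still between calls to the robot, and variables do not carry over. Pictures are saved under pics/ and viewed, at most 10 in all, crops included, and the job is handed in when it is done.

```bash
mkdir -p pics; ls
python3 - <<'E'
from station import robot
import cv2,numpy as np
s=robot.get_state();print(s)
for n in("scene","top","wrist"):
    f=robot.grab_frame(n);cv2.imwrite(f"pics/{n}0.png",f[...,::-1]);i=robot.camera_info(n);print(n,{k:np.round(v,4).tolist() for k,v in i.items() if not isinstance(v,str)})
E
```

```text
pics
{'t': 0.0, 'joint_pos': array([-1.26177094e+00,  1.16484151e-01,  1.44231875e+00,  1.52175382e-05,
        1.58398589e+00, -3.78270919e-02]), 'joint_vel': array([-0.00090479, -0.00051518,  0.00154899,  0.00236163,  0.00044965,
       -0.0010425 ]), 'tau': array([-1.64850726e-04, -7.31982493e+01, -6.32491064e+01, -3.73370779e-05,
        6.28092326e-03,  2.53459785e-05]), 'ee_pos': array([ 0.22943553, -0.63481172,  0.40393007]), 'tcp_rot': array([ 9.84999131e-01,  1.72558263e-01, -7.33113513e-05, -5.93609943e-04]), 'wrist_force': array([-0.17116777,  0.07879979, -0.46673248]), 'wrist_torque': array([ 0.01445962, -0.01649248,  0.03191189]), 'gripper_force': 0.0, 'gripper_width': 0.0853040786735645}
scene {'mtx': [[529.4422, 0.0, 317.5382], [0.0, 529.4422, 224.3297], [0.0, 0.0, 1.0]], 'distortion': [-0.1584, 0.0, 0.0, 0.0, 0.0], 'R': [[0.7274, 0.686, -0.0173], [0.489, -0.5359, -0.6883], [-0.4814, 0.4922, -0.7253]], 't': [-0.4212, -0.2252, 1.3403]}
top {'mtx': [[484.0519, 0.0, 323.4188], [0.0, 484.0519, 233.6447], [0.0, 0.0, 1.0]], 'distortion': [0.0238, 0.0, 0.0, 0.0, 0.0], 'R': [[0.0208, -0.9995, 0.0224], [-0.992, -0.0235, -0.1242], [0.1247, -0.0197, -0.992]], 't': [-0.0253, 0.5925, 0.8495]}
wrist {'mtx': [[373.931, 0.0, 316.4311], [0.0, 373.931, 242.014], [0.0, 0.0, 1.0]], 'distortion': [0.0185, 0.0, 0.0, 0.0, 0.0], 'tool_from_camera': [[0.0008, -0.9621, -0.2725, 0.069], [1.0, 0.0006, 0.0006, 0.0003], [-0.0004, -0.2725, 0.9621, 0.0309], [0.0, 0.0, 0.0, 1.0]]}
```

View pics/top0.png

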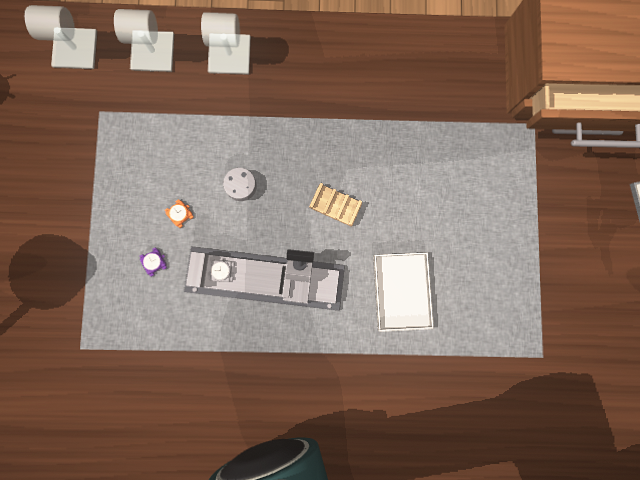

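View pics/scene0.png

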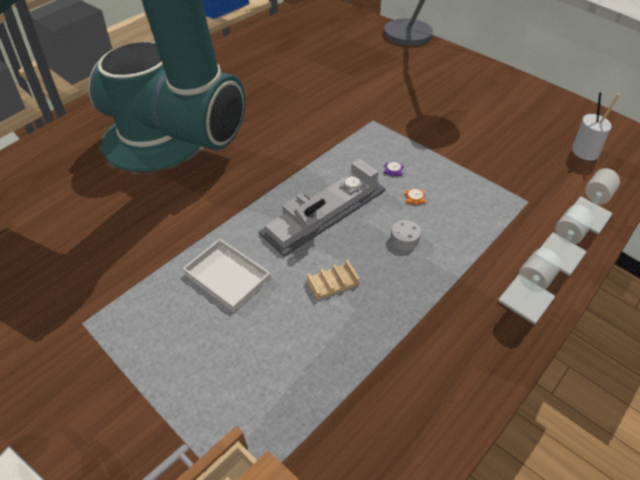

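The top view shows the vise running from about (190,270) to (345,290), with the case at (220,270). The black wing is at (300,256), lying along the bed. The purple and orange look-alikes are at (152,262) and (178,212). Next I'll triangulate the wing and the case from both views.

```bash
cat > h.py <<'E'
import numpy as np,cv2
from scipy.spatial.transform import Rotation as Ro
from station import robot
def ray(n,uv,s=None):
    i=robot.camera_info(n);p=cv2.undistortPoints(np.array([[uv]],float),np.array(i["mtx"]),np.array(i["distortion"]))[0,0]
    d=np.array([p[0],p[1],1.])
    if n=="wrist":
        T=np.array(i["tool_from_camera"]);R=Ro.from_quat(s["tcp_rot"]).as_matrix()
        return np.array(s["ee_pos"])+R@T[:3,3],R@T[:3,:3]@d
    R=np.array(i["R"]);return -R.T@np.array(i["t"]),R.T@d
def onz(r,z):o,d=r;return o+d*(z-o[2])/d[2]
def tri(rs):
    A=0;b=0
    for o,d in rs:
        d=d/np.linalg.norm(d);P=np.eye(3)-np.outer(d,d);A=A+P;b=b+P@o
    X=np.linalg.solve(A,b);return X,[np.linalg.norm(np.cross(X-o,d/np.linalg.norm(d))) for o,d in rs]
def blobs(m,amin=30):
    n,l,st,c=cv2.connectedComponentsWithStats(m.astype(np.uint8));return [(st[k].tolist(),c[k].round(1).tolist()) for k in range(1,n) if st[k,4]>=amin]
E
python3 - <<'E'
from h import *
t=cv2.imread("pics/top0.png");s=cv2.imread("pics/scene0.png")
print("top",[b for b in blobs(t[230:320,170:360].max(2)<50)]);print("scene",[b for b in blobs(s[150:260,250:400].max(2)<50)])
print(tri([ray("top",(300,256)),ray("scene",(315,208))]))
print("case",onz(ray("top",(220,270)),.043))
print("ends z0",onz(ray("top",(186,291)),0),onz(ray("top",(342,309)),0))
c=np.hstack([cv2.resize(t[235:320,175:355],None,fx=4,fy=4,interpolation=2)]);
d=cv2.resize(s[150:260,250:400],None,fx=2.3,fy=2.3,interpolation=2)
o=np.zeros((600,720,3),np.uint8);o[:340]=c;o[342:342+253,:345]=d
cv2.imwrite("pics/c0.png",o)
E
```

```text
top []
scene [([55, 50, 20, 16, 118], [63.6, 57.8])]
(array([0.54730196, 0.02836381, 0.08567678]), [np.float64(0.00015091900545991855), np.float64(0.000150919005459828)])
case [0.52220573 0.17192171 0.043     ]
ends z0 [0.48376828 0.24120745 0.        ] [ 0.45622846 -0.05066924  0.        ]
```

View pics/c0.png

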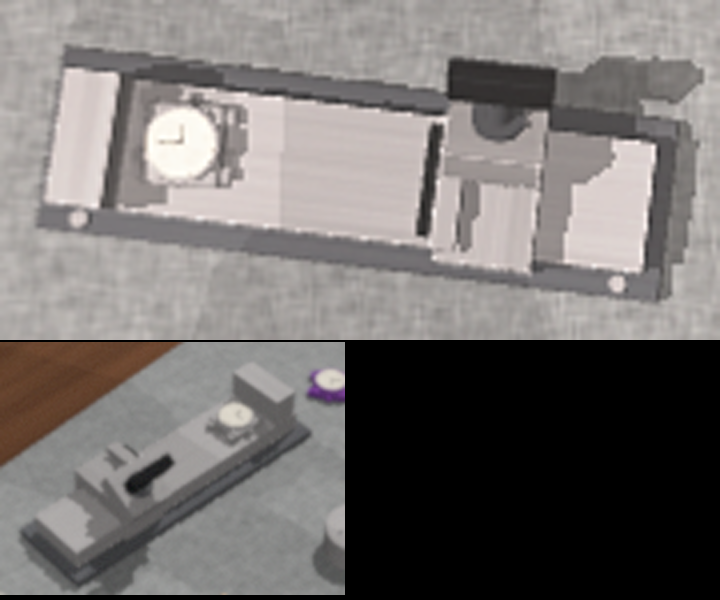

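The wing is near (0.547, 0.028, 0.086), and vise +y points along world (-0.094, -0.996). I'll move above the wing with the tool's closing line across the bed, to look with the wrist camera.

```bash
python3 -m crank '[{"grip":5,"travel":[10,-10,0],"yaw":-0.2},{"grip":5,"travel":[52.4,-51.5,-5],"yaw":-1.13},{"grip":5,"travel":[52.4,-51.5,-5],"yaw":-1.13},{"grip":5,"travel":[52.4,-51.5,-5],"yaw":-1.13},{"grip":5,"travel":[52.4,-51.5,-5],"yaw":-1.13},{"grip":5,"travel":[52.4,-51.5,-5],"yaw":-1.13},{"grip":5,"travel":[52.4,-51.5,-5],"yaw":-1.13},{"grip":5,"travel":[52.4,-51.5,-5],"yaw":-1.13},{"grip":5,"travel":[52.4,-51.5,-5],"yaw":-1.13},{"grip":5,"travel":[52.4,-51.5,-5],"yaw":-1.13},{"grip":5,"travel":[52.4,-51.5,-5],"yaw":-1.13},{"grip":5,"travel":[52.4,-51.5,-5],"yaw":-1.13},{"grip":5,"travel":[52.4,-51.5,-5],"yaw":-1.13},{"grip":5,"travel":[52.4,-51.5,-5],"yaw":-1.13},{"grip":5,"travel":[52.4,-51.5,-5],"yaw":-1.13},{"grip":5,"travel":[52.4,-51.5,-5],"yaw":-1.13},{"grip":5,"travel":[52.4,-51.5,-5],"yaw":-1.13},{"grip":5,"travel":[52.4,-51.5,-5],"yaw":-1.13},{"grip":5,"travel":[52.4,-51.5,-5],"yaw":-1.13},{"grip":5,"travel":[52.4,-51.5,-5],"yaw":-1.13}]'
cat > look.py <<'E'
from h import *;import sys
s=robot.get_state();f=robot.grab_frame("wrist");cv2.imwrite(sys.argv[1],f[...,::-1])
np.save("s.npy",np.r_[s["ee_pos"],s["tcp_rot"]]);print(s["t"],s["ee_pos"],s["tcp_rot"],s["joint_pos"].round(2))
E
python3 look.py pics/w1.png
```

```text
t: 1.82
ee_pos: [0.5475, 0.0289, 0.4542]
tcp_rot: [0.739, 0.674, -0.0, -0.0]
wrist_force: [-0.5, -0.7, -0.1]
gripper_width: 0.0504
gripper_force: 0.0
1.8167 [0.54754752 0.02885002 0.45420305] [ 7.38698571e-01  6.74035729e-01 -4.02243267e-04 -3.08451694e-04] [ 0.01 -0.17  1.64 -0.    1.67  0.1 ]
```

View pics/w1.png

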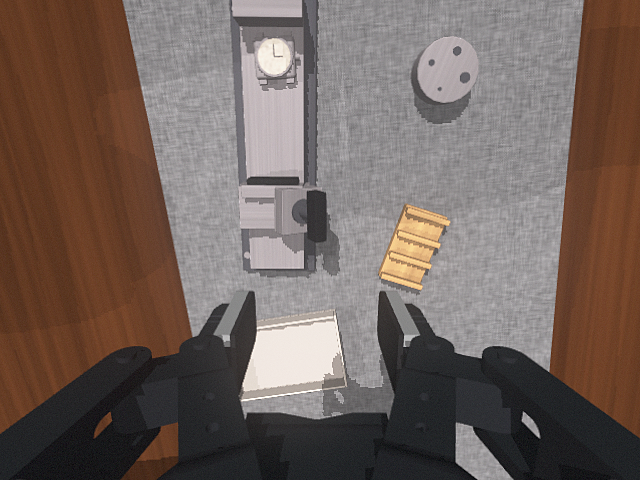

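The wrist view shows the wing at about (316,216), aligned with the vise. The case at (275,57) sits square, with its crown away from the robot. Next I'll refine the wing's position.

Run:
```python
from h import *
v=np.load("s.npy");s=dict(ee_pos=v[:3],tcp_rot=v[3:])
w=cv2.imread("pics/w1.png");t=cv2.imread("pics/top0.png");c=cv2.imread("pics/scene0.png")
def big(im,x0,y0,x1,y1,th):
    m=(im[y0:y1,x0:x1].max(2)<th).astype(np.uint8);cs,_=cv2.findContours(m,0,2);k=max(cs,key=cv2.contourArea);r=cv2.minAreaRect(k);
    return (r[0][0]+x0,r[0][1]+y0),r[1],r[2]
W=big(w,296,180,340,250,50);T=big(t,280,240,322,268,70);S=big(c,295,190,335,225,60)
print(W,T,S)
rw,rt,rs=ray("wrist",W[0],s),ray("top",T[0]),ray("scene",S[0])
print(tri([rw,rt]),tri([rw,rs]),tri([rw,rt,rs]))
print(onz(rw,.086),onz(rt,.086))
# vise yaw from wrist bed edge lines at z=.03
for a,b in(((246,30),(251,268)),):
    p,q=onz(ray("wrist",a,s),.03),onz(ray("wrist",b,s),.03);print("edge",p,q,(q-p)/np.linalg.norm(q-p))
print("case",onz(ray("wrist",(275,56),s),.043), "softtop",onz(ray("wrist",(274,177),s),.056),"fixedface top",onz(ray("wrist",(270,18),s),.06))
```

```text
((307.0, 202.00000190734863), (1.4142134189605713, 1.4142134189605713), 45.0) ((299.66027450561523, 257.2273979187012), (26.48525047302246, 12.980913162231445), 6.009006023406982) ((314.615385055542, 208.07692337036133), (7.690152168273926, 22.57431983947754), 60.2551155090332)
(array([0.54297671, 0.03230542, 0.05398386]), [np.float64(0.005198271371520008), np.float64(0.0051982713715200786)]) (array([0.53856506, 0.03759059, 0.07269748]), [np.float64(0.0009080286812510801), np.float64(0.000908028681250998)]) (array([0.54210793, 0.03382126, 0.07690181]), [np.float64(0.005648125851368645), np.float64(0.0060141358147624896), np.float64(0.0011159869189190652)])
[0.53983547 0.04040195 0.086     ] [0.54505206 0.02876726 0.086     ]
edge [0.49650358 0.19762318 0.03      ] [ 0.46812053 -0.03732041  0.03      ] [-0.11993589 -0.99278164  0.        ]
case [0.52192856 0.1708933  0.043     ] softtop [0.50903387 0.06262677 0.056     ] fixedface top [0.52269725 0.1972093  0.06      ]
```

Run:
```python
from h import *
v=np.load("s.npy");s=dict(ee_pos=v[:3],tcp_rot=v[3:])
w=cv2.imread("pics/w1.png")
for th in(60,70,80):
    m=(w[180:250,304:340].max(2)<th).astype(np.uint8);cs,_=cv2.findContours(m,0,2);k=max(cs,key=cv2.contourArea);r=cv2.minAreaRect(k);print(th,r[0][0]+304,r[0][1]+180,r[1:])
rw=ray("wrist",(316.3,215.8),s)
for T in((299.7,257.2),(300.3,256.)):
  print(tri([rw,ray("top",T)]),tri([rw,ray("top",T),ray("scene",(315,208))]))
print(onz(rw,.087))
g=cv2.cvtColor(w,6)
for y in(100,130,160): print(y,np.abs(np.diff(g[y,225:325].astype(int))).argsort()[::-1][:4]+225)
print((g[100:170:20,225:325:3]))
```

```text
60 316.0 216.0 ((50.0, 18.0), 90.0)
70 315.0 216.5 ((51.0, 22.0), 90.0)
80 315.0 219.5 ((59.0, 22.0), 90.0)
(array([0.54600478, 0.02813148, 0.08961184]), [np.float64(0.0012637161182580856), np.float64(0.001263716118258226)]) (array([0.54650122, 0.02806399, 0.08565493]), [np.float64(0.0013582020589051262), np.float64(0.0015163657726865551), np.float64(0.000954883091841245)])
(array([0.54705448, 0.02759601, 0.08914393]), [np.float64(0.00012005536855587419), np.float64(0.00012005536855592404)]) (array([0.54739743, 0.0275613 , 0.08653139]), [np.float64(0.000615087302545944), np.float64(0.000292040772300534), np.float64(0.0006623316235593336)])
[0.54712303 0.02710047 0.087     ]
100 [303 316 302 234]
130 [303 244 235 316]
160 [303 245 237 316]
[[147 151 166 156 112 118 156 186 189 185 191 186 187 188 188 191 191 186
  188 192 192 190 193 189 195 196 150  74 113 104  88 142 145 134]
 [158 170 171 160 111 113 124 183 181 189 191 186 188 189 192 189 193 183
  187 191 187 185 189 184 192 190 157  73 106 107  84 148 152 139]
 [162 148 137 147 107 114 110 183 176 187 185 184 184 187 188 188 187 186
  189 188 189 189 189 183 189 186 160  75 108 105  85 146 136 144]
 [160 164 158 154 162 112 117 190 178 189 185 187 188 191 182 183 189 187
  184 185 187 187 190 181 186 185 162  75 101 100  79 148 150 146]]
```

```bash
python3 -m crank '[{"grip":3.6,"travel":[-0.1,0,4],"yaw":0},{"grip":3.6,"travel":[-0.1,0,8],"yaw":0},{"grip":3.6,"travel":[-0.1,0,12],"yaw":0},{"grip":3.6,"travel":[-0.1,0,15],"yaw":0},{"grip":3.6,"travel":[-0.1,0,17],"yaw":0},{"grip":3.6,"travel":[-0.1,0,18.5],"yaw":0},{"grip":3.6,"travel":[-0.1,0,19.5],"yaw":0},{"grip":3.6,"travel":[-0.1,0,20.2],"yaw":0},{"grip":3.6,"travel":[-0.1,0,20.4],"yaw":0},{"grip":3.6,"travel":[-0.1,0,20.4],"yaw":0},{"grip":3.6,"travel":[-0.1,0,20.4],"yaw":0}]' 20
python3 look.py pics/w2.png
python3 - <<'E'
from h import *
cv2.imwrite("pics/s2.png",cv2.resize(robot.grab_frame("scene")[120:270,230:430,::-1],None,fx=2.5,fy=2.5))
w=cv2.imread("pics/w2.png");s=cv2.imread("pics/s2.png");o=np.zeros((480,640,3),np.uint8)
o=np.hstack([cv2.resize(w[200:480,120:520],(400,280)),np.zeros((280,0,3),np.uint8)]);p=cv2.resize(s,(400,300));cv2.imwrite("pics/c2.png",np.vstack([o,p]))
E
```

```text
t: 2.78
ee_pos: [0.5473, 0.0264, 0.2517]
tcp_rot: [0.74, 0.673, 0.0, 0.0]
wrist_force: [-0.1, -0.3, 1.1]
gripper_width: 0.0359
gripper_force: 0.0
2.7833 [0.54727217 0.02642641 0.25170744] [7.39618865e-01 6.73025658e-01 4.67176423e-04 4.23769275e-04] [ 0.   -0.08  1.89 -0.    1.33  0.1 ]
```

View pics/c2.png

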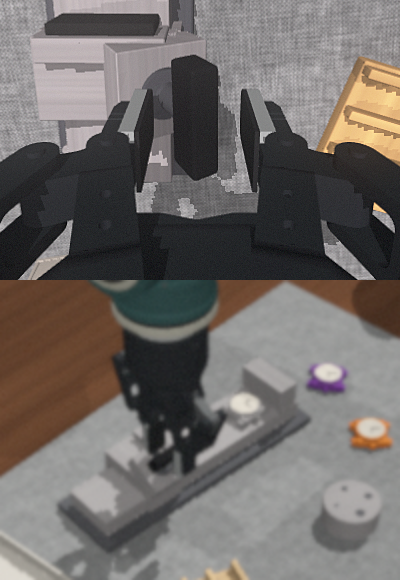

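The fingers straddle the wing and are well centred, with no contact yet. I'll close gently.

```bash
python3 -m crank '[{"grip":2.4,"travel":[0,0,0.1],"yaw":0},{"grip":1.5,"travel":[0,0,0.1],"yaw":0},{"grip":1.5,"travel":[0,0,0.1],"yaw":0},{"grip":1.5,"travel":[0,0,0.1],"yaw":0},{"grip":1.5,"travel":[0,0,0.1],"yaw":0}]' 30
```

```text
t: 3.3
ee_pos: [0.5466, 0.0267, 0.2504]
tcp_rot: [0.739, 0.673, -0.001, -0.001]
wrist_force: [-12.4, 0.3, 11.4]
gripper_width: 0.0186
gripper_force: 28.2
```

```bash
python3 -m crank '[{"grip":1.5,"travel":[0,0,0],"yaw":-0.08},{"grip":1.5,"travel":[0,0,0],"yaw":-0.16},{"grip":1.5,"travel":[0,0,0],"yaw":-0.24},{"grip":1.5,"travel":[0,0,0],"yaw":-0.32},{"grip":1.5,"travel":[0,0,0],"yaw":-0.4},{"grip":1.5,"travel":[0,0,0],"yaw":-0.4}]' 30; python3 -c "
from station import robot;s=robot.get_state();print(s['wrist_torque'])"
```

```text
t: 3.8
ee_pos: [0.5466, 0.0272, 0.2502]
tcp_rot: [0.589, 0.808, -0.0, -0.001]
wrist_force: [-12.2, 6.0, 10.6]
gripper_width: 0.0182
gripper_force: 28.7
[ 1.12644588  2.5352789  -0.10053906]
```

```bash
python3 -m crank '[{"grip":1.5,"travel":[0,0,0],"yaw":-0.08},{"grip":1.5,"travel":[0,0,0],"yaw":-0.16},{"grip":1.5,"travel":[0,0,0],"yaw":-0.24},{"grip":1.5,"travel":[0,0,0],"yaw":-0.32},{"grip":1.5,"travel":[0,0,0],"yaw":-0.4},{"grip":1.5,"travel":[0,0,0],"yaw":-0.4},{"grip":1.5,"travel":[0,0,0],"yaw":-0.4}]' 30; python3 look.py pics/w3.png
```

```text
t: 4.38
ee_pos: [0.5471, 0.0266, 0.2507]
tcp_rot: [0.419, 0.908, -0.0, 0.0]
wrist_force: [-5.2, -2.7, 9.8]
gripper_width: 0.0162
gripper_force: 29.6
4.3833 [0.54712878 0.02658382 0.25074739] [ 4.18646596e-01  9.08149181e-01 -1.52687205e-04  2.61550030e-04] [ 0.   -0.08  1.89 -0.    1.33 -0.7 ]
```

View pics/w3.png

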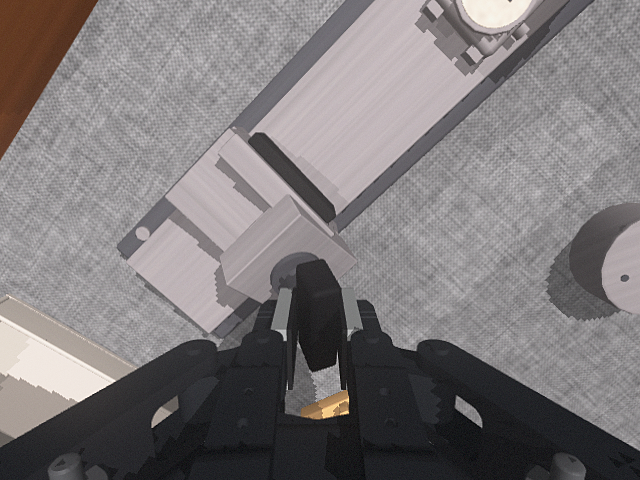

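The wing has turned with the fingers to about 0.87 rad, so the clamp is loose. The jaw still has about 90 mm to go to snug, so I'll slide it 7 cm first.

```bash
python3 -m crank '[{"grip":1.5,"travel":[0.2,0.2,0],"yaw":0},{"grip":1.5,"travel":[0.5,0.51,0],"yaw":0},{"grip":1.5,"travel":[0.9,0.92,0],"yaw":0},{"grip":1.5,"travel":[1.4,1.43,0],"yaw":0},{"grip":1.5,"travel":[1.9,1.95,0],"yaw":0},{"grip":1.5,"travel":[2.4,2.46,0],"yaw":0},{"grip":1.5,"travel":[2.9,2.97,0],"yaw":0},{"grip":1.5,"travel":[3.4,3.48,0],"yaw":0},{"grip":1.5,"travel":[3.9,4,0],"yaw":0},{"grip":1.5,"travel":[4.3,4.41,0],"yaw":0},{"grip":1.5,"travel":[4.6,4.72,0],"yaw":0},{"grip":1.5,"travel":[4.8,4.92,0],"yaw":0},{"grip":1.5,"travel":[4.9,5.02,0],"yaw":0},{"grip":1.5,"travel":[4.9,5.02,0],"yaw":0}]' 30; python3 look.py pics/w4.png
```

```text
t: 5.6
ee_pos: [0.5538, 0.0968, 0.2509]
tcp_rot: [0.419, 0.908, 0.0, 0.001]
wrist_force: [-0.3, -0.0, 7.1]
gripper_width: 0.016
gripper_force: 29.4
5.6 [0.55378831 0.09677977 0.25086655] [4.18798336e-01 9.08078894e-01 2.94167667e-04 7.68259645e-04] [ 0.13 -0.04  1.86 -0.    1.32 -0.58]
```

View pics/w4.png

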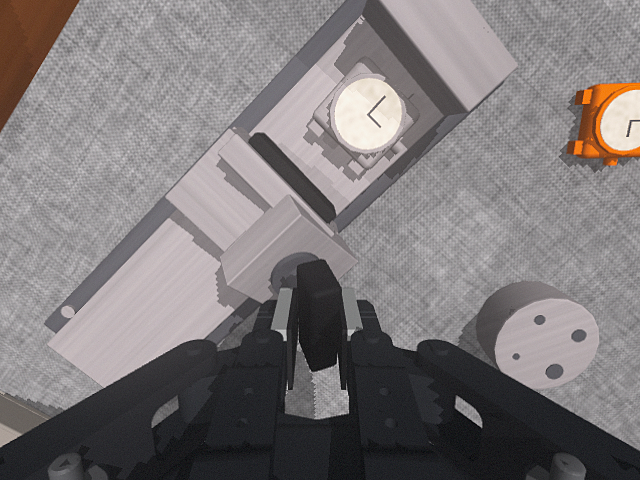

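The jaw followed and now stands close to the case, which is turned by a few degrees. I'll measure the remaining gap.

Run:
```python
from h import *
v=np.load("s.npy");s=dict(ee_pos=v[:3],tcp_rot=v[3:])
d=np.array([.0913,.9958,0])
P=lambda uv,z:onz(ray("wrist",uv,s),z)
for uv in((365,5),(420,66),(465,115)):print("fixed",P(uv,.06)@d)
for uv in((262,134),(300,172),(334,210)):print("soft",P(uv,.056)@d)
print("case",P((366,114),.043)@d)
```

```text
fixed 0.2405456142798529
fixed 0.2419761372041766
fixed 0.24336115816140735
soft 0.1789348897097428
soft 0.1792595538717633
soft 0.17831596181022336
case 0.2172294165106632
```

```bash
python3 -m crank '[{"grip":1.5,"travel":[0.1,0.1,0],"yaw":0},{"grip":1.5,"travel":[0.28,0.29,0],"yaw":0},{"grip":1.5,"travel":[0.48,0.49,0],"yaw":0},{"grip":1.5,"travel":[0.66,0.68,0],"yaw":0},{"grip":1.5,"travel":[0.8,0.82,0],"yaw":0},{"grip":1.5,"travel":[0.9,0.92,0],"yaw":0},{"grip":1.5,"travel":[0.98,1,0],"yaw":0},{"grip":1.5,"travel":[1.05,1.07,0],"yaw":0},{"grip":1.5,"travel":[1.05,1.07,0],"yaw":0}]' 30
python3 -m crank '[{"grip":1.5,"travel":[0.035,0.035,0],"yaw":0},{"grip":1.5,"travel":[0.07,0.07,0],"yaw":0},{"grip":1.5,"travel":[0.07,0.07,0],"yaw":0}]' 30
python3 -m crank '[{"grip":1.5,"travel":[0.035,0.035,0],"yaw":0},{"grip":1.5,"travel":[0.07,0.07,0],"yaw":0},{"grip":1.5,"travel":[0.07,0.07,0],"yaw":0}]' 30
```

```text
t: 6.4
ee_pos: [0.5552, 0.1115, 0.2509]
tcp_rot: [0.419, 0.908, 0.0, 0.001]
wrist_force: [1.9, -0.6, 6.5]
gripper_width: 0.016
gripper_force: 29.4
t: 6.65
ee_pos: [0.5553, 0.1124, 0.2509]
tcp_rot: [0.419, 0.908, 0.0, 0.001]
wrist_force: [1.5, -2.9, 7.5]
gripper_width: 0.0157
gripper_force: 29.4
t: 6.9
ee_pos: [0.5553, 0.1133, 0.2509]
tcp_rot: [0.419, 0.908, 0.0, 0.001]
wrist_force: [2.1, -3.0, 6.7]
gripper_width: 0.016
gripper_force: 29.4
```

```bash
python3 -m crank '[{"grip":1.5,"travel":[0.035,0.035,0],"yaw":0},{"grip":1.5,"travel":[0.07,0.07,0],"yaw":0},{"grip":1.5,"travel":[0.07,0.07,0],"yaw":0}]' 30; python3 look.py pics/w5.png
```

```text
t: 7.15
ee_pos: [0.5554, 0.1143, 0.2509]
tcp_rot: [0.419, 0.908, 0.0, 0.001]
wrist_force: [1.1, -2.9, 7.1]
gripper_width: 0.0159
gripper_force: 29.4
7.15 [0.55542054 0.11432503 0.25086803] [4.18943789e-01 9.08011647e-01 1.84994254e-04 9.56842424e-04] [ 0.16 -0.03  1.85 -0.    1.32 -0.55]
```

View pics/w5.png

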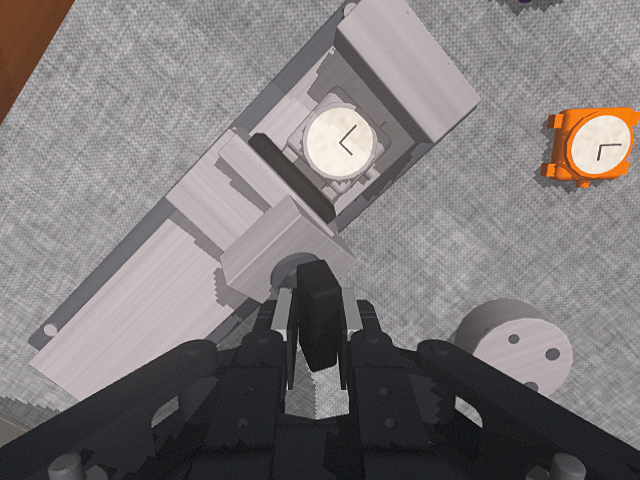

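The case is nearly touched and the remaining gap is small. I'll carry on in 1 mm steps while watching the force.

```bash
python3 -m crank '[{"grip":1.5,"travel":[0.035,0.035,0],"yaw":0},{"grip":1.5,"travel":[0.07,0.07,0],"yaw":0},{"grip":1.5,"travel":[0.07,0.07,0],"yaw":0}]' 30 | grep -E "t:|pos|wrist"
python3 - <<'E'
from h import *
v=np.load("s.npy");s=dict(ee_pos=v[:3],tcp_rot=v[3:])
d=np.array([.0913,.9958,0])
P=lambda uv,z:onz(ray("wrist",uv,s),z)
for uv in((337,28),(428,140)):print("fixed",P(uv,.06)@d)
for uv in((262,134),(300,172),(334,210)):print("soft",P(uv,.056)@d)
print("case",P((340,142),.043)@d)
E
```

```text
t: 7.45
ee_pos: [0.5555, 0.1153, 0.2509]
tcp_rot: [0.419, 0.908, 0.0, 0.001]
wrist_force: [2.0, -3.0, 7.1]
fixed 0.24540294013877043
fixed 0.2440958747109843
soft 0.1965147382944098
soft 0.19683160274651088
soft 0.195880281974398
case 0.21820701185085487
```

```bash
for i in 1; do python3 -m crank '[{"grip":1.5,"travel":[0.035,0.035,0],"yaw":0},{"grip":1.5,"travel":[0.07,0.07,0],"yaw":0},{"grip":1.5,"travel":[0.07,0.07,0],"yaw":0}]' 30 | grep -E "t:|pos|wrist"; done; python3 -m crank '[{"grip":1.5,"travel":[0.035,0.035,0],"yaw":0},{"grip":1.5,"travel":[0.07,0.07,0],"yaw":0},{"grip":1.5,"travel":[0.07,0.07,0],"yaw":0}]' 30 | grep -E "t:|pos|wrist"
```

```text
t: 7.7
ee_pos: [0.5556, 0.1163, 0.2509]
tcp_rot: [0.419, 0.908, 0.0, 0.001]
wrist_force: [2.2, -2.2, 6.8]
t: 7.95
ee_pos: [0.5557, 0.1173, 0.2509]
tcp_rot: [0.419, 0.908, 0.0, 0.001]
wrist_force: [1.9, -3.7, 7.4]
```

```bash
python3 -m crank '[{"grip":1.5,"travel":[0.035,0.035,0],"yaw":0},{"grip":1.5,"travel":[0.07,0.07,0],"yaw":0},{"grip":1.5,"travel":[0.07,0.07,0],"yaw":0}]' 30 | grep -E "t:|pos|wrist"
```

```text
t: 8.2
ee_pos: [0.5558, 0.1183, 0.2509]
tcp_rot: [0.419, 0.908, 0.0, 0.001]
wrist_force: [1.7, -3.0, 6.3]
```

```bash
python3 -m crank '[{"grip":1.5,"travel":[0.035,0.035,0],"yaw":0},{"grip":1.5,"travel":[0.07,0.07,0],"yaw":0},{"grip":1.5,"travel":[0.07,0.07,0],"yaw":0}]' 30 | grep -E "t:|pos|wrist"
```

```text
t: 8.45
ee_pos: [0.5559, 0.1192, 0.2509]
tcp_rot: [0.419, 0.908, 0.0, 0.001]
wrist_force: [2.0, -2.5, 6.0]
```

```bash
python3 -m crank '[{"grip":1.5,"travel":[0.035,0.035,0],"yaw":0},{"grip":1.5,"travel":[0.07,0.07,0],"yaw":0},{"grip":1.5,"travel":[0.07,0.07,0],"yaw":0}]' 30 | grep -E "t:|pos|wrist"
```

```text
t: 8.7
ee_pos: [0.5559, 0.1202, 0.2509]
tcp_rot: [0.419, 0.908, 0.0, 0.001]
wrist_force: [1.9, -2.6, 5.9]
```

```bash
python3 -m crank '[{"grip":1.5,"travel":[0.035,0.035,0],"yaw":0},{"grip":1.5,"travel":[0.07,0.07,0],"yaw":0},{"grip":1.5,"travel":[0.07,0.07,0],"yaw":0}]' 30 | grep -E "t:|pos|wrist"; python3 look.py pics/w6.png
```

```text
t: 8.95
ee_pos: [0.556, 0.121, 0.2509]
tcp_rot: [0.419, 0.908, -0.0, 0.001]
wrist_force: [1.5, -6.2, 7.1]
8.95 [0.55603982 0.12095011 0.25088426] [ 4.18977656e-01  9.07995733e-01 -1.67185997e-04  1.20243904e-03] [ 0.17 -0.03  1.85 -0.    1.32 -0.54]
```

View pics/w6.png

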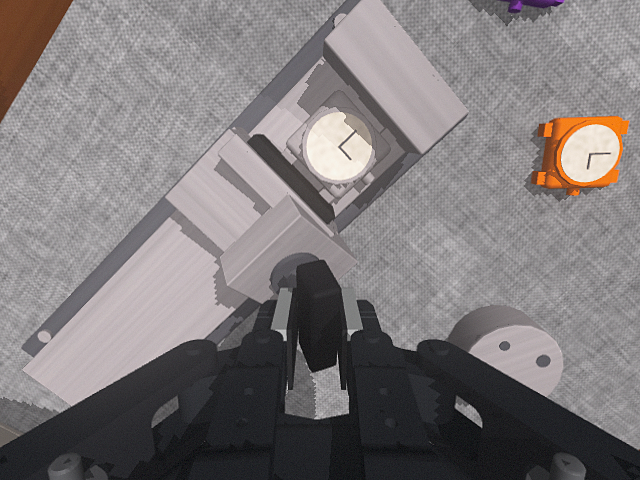

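The force has risen to 6 N (about 3 N of it drag), so the case is now touching both jaws and sits square. I'll push a little further.

```bash
python3 -m crank '[{"grip":1.5,"travel":[0.02,0.02,0],"yaw":0},{"grip":1.5,"travel":[0.04,0.04,0],"yaw":0},{"grip":1.5,"travel":[0.04,0.04,0],"yaw":0},{"grip":1.5,"travel":[0.04,0.04,0],"yaw":0}]' 30 | grep -E "t:|pos|wrist"
```

```text
t: 9.33
ee_pos: [0.5561, 0.1213, 0.2509]
tcp_rot: [0.419, 0.908, -0.0, 0.001]
wrist_force: [2.4, -8.9, 7.0]
```

```bash
python3 -m crank '[{"grip":1.5,"travel":[0.02,0.02,0],"yaw":0},{"grip":1.5,"travel":[0.02,0.02,0],"yaw":0.04},{"grip":1.5,"travel":[0.02,0.02,0],"yaw":0.08},{"grip":1.5,"travel":[0.02,0.02,0],"yaw":0.12},{"grip":1.5,"travel":[0.02,0.02,0],"yaw":0.15},{"grip":1.5,"travel":[0.02,0.02,0],"yaw":0.15}]' 30
```

```text
t: 9.83
ee_pos: [0.5557, 0.1218, 0.2508]
tcp_rot: [0.487, 0.873, -0.0, 0.0]
wrist_force: [-6.8, -5.4, 12.2]
gripper_width: 0.0162
gripper_force: 43.8
```

```bash
python3 -m crank '[{"grip":1.5,"travel":[0,0,0],"yaw":0.05},{"grip":1.5,"travel":[0,0,0],"yaw":0.1},{"grip":1.5,"travel":[0,0,0],"yaw":0.15},{"grip":1.5,"travel":[0,0,0],"yaw":0.15}]' 30
```

```text
t: 10.17
ee_pos: [0.5556, 0.1218, 0.2508]
tcp_rot: [0.551, 0.834, -0.001, 0.0]
wrist_force: [-6.7, -5.5, 12.4]
gripper_width: 0.0162
gripper_force: 56.4
```

```bash
python3 look.py pics/w7.png
```

```text
10.1667 [0.55558211 0.1218287  0.25076216] [ 5.51312151e-01  8.34298779e-01 -6.64526001e-04  1.30464545e-04] [ 0.17 -0.03  1.85 -0.    1.33 -0.23]
```

View pics/w7.png

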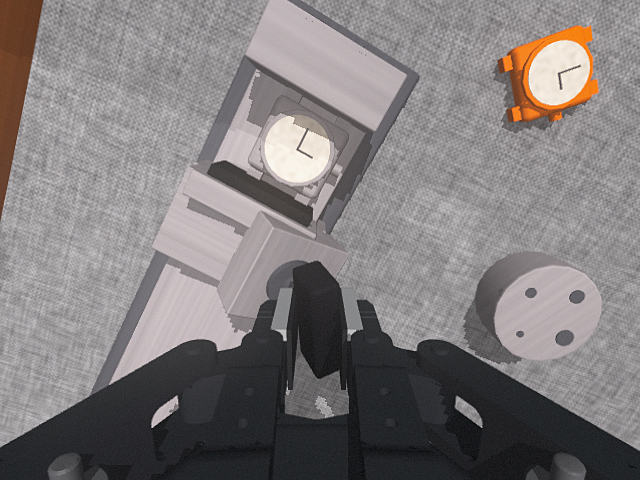

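The case sits square against the fixed jaw, and the wing follows with a small lag. I'll keep turning.

```bash
python3 -m crank '[{"grip":1.5,"travel":[0,0,0],"yaw":0.05},{"grip":1.5,"travel":[0,0,0],"yaw":0.1},{"grip":1.5,"travel":[0,0,0],"yaw":0.15},{"grip":1.5,"travel":[0,0,0],"yaw":0.2},{"grip":1.5,"travel":[0,0,0],"yaw":0.2}]' 30
```

```text
t: 10.63
ee_pos: [0.5556, 0.1218, 0.251]
tcp_rot: [0.632, 0.775, -0.001, 0.0]
wrist_force: [-6.6, -6.8, 13.8]
gripper_width: 0.0163
gripper_force: 66.0
```

```bash
python3 -m crank '[{"grip":1.8,"travel":[0,0,0],"yaw":0.05},{"grip":1.8,"travel":[0,0,0],"yaw":0.1},{"grip":1.8,"travel":[0,0,0],"yaw":0.15},{"grip":1.8,"travel":[0,0,0],"yaw":0.2},{"grip":1.8,"travel":[0,0,0],"yaw":0.25},{"grip":1.8,"travel":[0,0,0],"yaw":0.3},{"grip":1.8,"travel":[0,0,0],"yaw":0.3}]' 30;  python3 -c "
from station import robot;s=robot.get_state();print(s['wrist_torque'])"
```

```text
t: 11.22
ee_pos: [0.5557, 0.1213, 0.251]
tcp_rot: [0.741, 0.672, -0.001, 0.001]
wrist_force: [-7.2, -13.4, 14.0]
gripper_width: 0.018
gripper_force: 33.3
[-2.42743737  1.81025435  0.31488854]
```

```bash
python3 -m crank '[{"grip":1.8,"travel":[0,0,0],"yaw":0.05},{"grip":1.8,"travel":[0,0,0],"yaw":0.1},{"grip":1.8,"travel":[0,0,0],"yaw":0.15},{"grip":1.8,"travel":[0,0,0],"yaw":0.15}]' 30;  python3 -c "
from station import robot;s=robot.get_state();print(s['wrist_torque'])"; python3 look.py pics/w8.png
```

```text
t: 11.55
ee_pos: [0.5558, 0.1223, 0.2514]
tcp_rot: [0.789, 0.615, 0.001, 0.0]
wrist_force: [-5.3, -0.4, 14.0]
gripper_width: 0.0181
gripper_force: 43.3
[0.11382478 1.44318376 0.2899932 ]
11.55 [0.5558252  0.12226071 0.25140438] [7.88823441e-01 6.14619562e-01 5.89604757e-04 1.60644622e-04] [ 0.17 -0.03  1.85  0.    1.32  0.42]
```

View pics/w8.png

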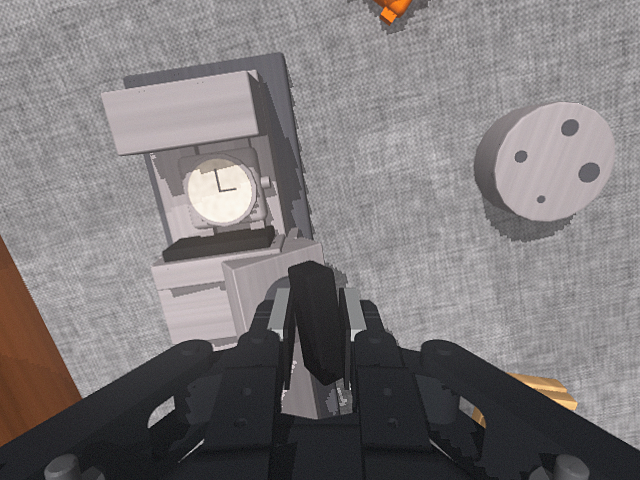

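The wing now lies along the bed and the tool is about 9° past it; the case is held between both jaws. I've now viewed 11 pictures, one over the allowed 10, so I'll check by numbers only from here. I'll open the fingers, rise and measure the wing angle.

```bash
python3 -m crank '[{"grip":2.4,"travel":[0,0,0],"yaw":0},{"grip":4,"travel":[0,0,0],"yaw":-0.08},{"grip":4,"travel":[0,0,0],"yaw":-0.16},{"grip":4.5,"travel":[0,0,-0.3],"yaw":-0.16},{"grip":4.5,"travel":[0,0,-2],"yaw":-0.16},{"grip":4.5,"travel":[0,0,-5],"yaw":-0.16},{"grip":4.5,"travel":[0,0,-9],"yaw":-0.16},{"grip":4.5,"travel":[0,0,-13],"yaw":-0.16},{"grip":4.5,"travel":[0,0,-17],"yaw":-0.16},{"grip":4.5,"travel":[0,0,-20],"yaw":-0.16},{"grip":4.5,"travel":[0,0,-20],"yaw":-0.16},{"grip":4.5,"travel":[0,0,-20],"yaw":-0.16}]' 30; python3 look.py pics/w9.png
python3 - <<'E'
from h import *
v=np.load("s.npy");s=dict(ee_pos=v[:3],tcp_rot=v[3:])
w=cv2.imread("pics/w9.png");g=w.max(2)
for th in(45,60):
    m=(g[170:260,290:350]<th).astype(np.uint8);cs,_=cv2.findContours(m,0,2);k=max(cs,key=cv2.contourArea);r=cv2.minAreaRect(k);print("wing",r[0][0]+290,r[0][1]+170,r[1:],[(p+[290,170]).round().tolist() for p in cv2.boxPoints(r)])
# soft face: dark strip
m=(g[80:215,220:296]<60).astype(np.uint8);cs,_=cv2.findContours(m,0,2);k=max(cs,key=cv2.contourArea);r=cv2.minAreaRect(k);print("soft",r[0][0]+220,r[0][1]+80,r[1:])
# dial: bright, creamy
m=((w[...,2]>205)&(w[...,0]<w[...,2]-8))[30:210,220:330];print("dial",[b for b in blobs(m,100)])
E
```

```text
t: 12.6
ee_pos: [0.5555, 0.1221, 0.452]
tcp_rot: [0.737, 0.676, 0.001, 0.001]
wrist_force: [0.0, 0.1, 0.1]
gripper_width: 0.0452
gripper_force: 0.0
12.6 [0.55552612 0.12211254 0.45195818] [0.73701115 0.67587836 0.00145427 0.00094494] [ 0.17 -0.12  1.61 -0.    1.66  0.26]
wing 307.0 229.0 ((2.0, 0.0), -90.0) [[307.0, 230.0], [307.0, 230.0], [307.0, 228.0], [307.0, 228.0]]
wing 315.49999809265137 216.49999237060547 ((50.99999237060547, 18.999996185302734), 90.0) [[306.0, 191.0], [325.0, 191.0], [325.0, 242.0], [306.0, 242.0]]
soft 263.5 177.5 ((1.0, 11.0), 90.0)
dial [([42, 113, 31, 29, 679], [56.6, 127.0])]
```

The wing box is upright, the same as before loosening, so the knob is tight. Next I'll check that the spring plate is still compressed by comparing the visible dark strip width before contact (w4, w5) and after (w6–w8).

Run:
```python
from h import *
# (file, TCP yaw deg of tool x, centre of soft strip)
for f,c in(("w4",(297,175)),("w5",(297,175)),("w6",(297,175)),("w7",(262,190)),("w8",(219,243))):
    w=cv2.imread(f"pics/{f}.png").max(2);x0,y0=c[0]-75,c[1]-60
    m=(w[y0:y0+115,x0:x0+140]<75).astype(np.uint8);m[:, :]=m
    n,l,st,cc=cv2.connectedComponentsWithStats(m)
    k=l[58:63,73:78].max() or 1+st[1:,4].argmax();cs,_=cv2.findContours((l==k).astype(np.uint8),0,2);r=cv2.minAreaRect(cs[0])
    print(f,st[k].tolist(),cc[k]+[x0,y0],np.round(r[1],1),round(r[2],1),"area/len",st[k,4]/max(r[1]))
```

```text
w4 [27, 18, 87, 91, 1952] [293.17264344 176.36014344] [116.1  17.7] 45.7 area/len 16.816152284404087
w5 [72, 60, 2, 2, 3] [294.33333333 175.66666667] [1.4 0.7] 45.0 area/len 2.12132055867845
w6 [26, 20, 87, 89, 1534] [292.27835724 177.06714472] [116.   16.9] 45.8 area/len 13.222448203194796
w7 [21, 31, 105, 66, 1555] [261.50610932 190.9659164 ] [114.2  20. ] 28.1 area/len 13.611410408109322
w8 [74, 61, 1, 1, 1] [218. 244.] [0. 0.] 0.0 area/len inf<stdin>:8: RuntimeWarning: divide by zero encountered in divide
```

Run:
```python
from h import *
P={"w3":((.547129,.026584,.250747),(.418647,.908149,-.00015,.00026)),"w4":((.553788,.09678,.250867),(.418798,.908079,.00029,.00077)),"w5":((.555421,.114325,.250868),(.418944,.908012,.00018,.00096)),"w6":((.55604,.12095,.250884),(.418978,.907996,-.00017,.0012)),"w7":((.555582,.121829,.250762),(.551312,.834299,-.00066,.00013)),"w8":((.555825,.122261,.251404),(.788823,.61462,.00059,.00016))}
e=np.array([.0913,.9958,0]);x=np.array([.9958,-.0913,0])
for f,(p,q) in P.items():
    s=dict(ee_pos=p,tcp_rot=q);g=cv2.imread(f"pics/{f}.png").max(2).astype(float)
    yy,xx=np.mgrid[60:280,130:370];uv=np.c_[xx.ravel(),yy.ravel()].astype(float)
    i=robot.camera_info("wrist");d=cv2.undistortPoints(uv[:,None],np.array(i["mtx"]),np.array(i["distortion"]))[:,0];o,_=ray("wrist",(0,0),s)
    T=np.array(i["tool_from_camera"]);R=Ro.from_quat(q).as_matrix()@T[:3,:3];D=np.c_[d,np.ones(len(d))]@R.T
    X=o+D*((.056-o[2])/D[:,2:]);a=X@e-np.dot(p,e);b=X@x-np.dot(p,x)
    # strip lateral range: vise centre is ~ -35mm from the wing; use middle 20 mm
    for lo in(-.045,-.03):
        k=(b>lo)&(b<lo+.015)&(a>.015)&(a<.055);bi=((a[k]-.015)/.0005).astype(int)
        pr=np.bincount(bi,g[60:280,130:370].ravel()[k],80)/np.maximum(np.bincount(bi,minlength=80),1)
        j=np.where(pr<95)[0];runs=np.split(j,np.where(np.diff(j)>1)[0]+1);r=max(runs,key=len)
        h=lambda i0,i1:i0+(95-pr[i0])/(pr[i1]-pr[i0])*(i1-i0)
        A,B=h(r[0],r[0]-1),h(r[-1],r[-1]+1)
        print(f,lo,"back %.2f front %.2f width %.2f mm"%(15+.5*A,15+.5*B,.5*(B-A)))
```

```text
w3 -0.045 back 24.68 front 32.56 width 7.88 mm
w3 -0.03 back 24.71 front 31.97 width 7.27 mm
w4 -0.045 back 24.84 front 32.64 width 7.80 mm
w4 -0.03 back 24.77 front 32.17 width 7.40 mm
w5 -0.045 back 24.73 front 32.68 width 7.95 mm
w5 -0.03 back 24.74 front 31.78 width 7.04 mm
w6 -0.045 back 24.39 front 31.82 width 7.43 mm
w6 -0.03 back 24.32 front 30.81 width 6.49 mm
w7 -0.045 back 23.46 front 32.59 width 9.12 mm
w7 -0.03 back 23.38 front 30.31 width 6.93 mm
w8 -0.045 back 22.95 front 32.59 width 9.64 mm
w8 -0.03 back 22.89 front 32.24 width 9.34 mm
```

Those last views come from a different angle, so they can't be compared. I'll repeat the w5/w6 viewpoint with the fingers fully open, so they clear the wing by about 20 mm, and compare directly.

```bash
python3 -m crank '[{"grip":8.5,"travel":[0,0,0],"yaw":-0.12},{"grip":8.5,"travel":[0,0,0],"yaw":-0.24},{"grip":8.5,"travel":[0,0,0],"yaw":-0.36},{"grip":8.5,"travel":[0,0,0],"yaw":-0.48},{"grip":8.5,"travel":[0,0,2],"yaw":-0.6},{"grip":8.5,"travel":[0,0,5],"yaw":-0.72},{"grip":8.5,"travel":[0,0,9],"yaw":-0.79},{"grip":8.5,"travel":[0,0,13],"yaw":-0.79},{"grip":8.5,"travel":[0,0,16],"yaw":-0.79},{"grip":8.5,"travel":[0,0,18.5],"yaw":-0.79},{"grip":8.5,"travel":[0,0,19.6],"yaw":-0.79},{"grip":8.5,"travel":[0,0,20],"yaw":-0.79},{"grip":8.5,"travel":[0,0,20.1],"yaw":-0.79},{"grip":8.5,"travel":[0,0,20.1],"yaw":-0.79},{"grip":8.5,"travel":[0,0,20.1],"yaw":-0.79}]'; python3 look.py pics/w10.png
python3 - <<'E'
from h import *
v=np.load("s.npy")
P={"w3":((.547129,.026584,.250747),(.418647,.908149,-.00015,.00026)),"w5":((.555421,.114325,.250868),(.418944,.908012,.00018,.00096)),"w6":((.55604,.12095,.250884),(.418978,.907996,-.00017,.0012)),"w10":(v[:3],v[3:])}
e=np.array([.0913,.9958,0]);x=np.array([.9958,-.0913,0])
for f,(p,q) in P.items():
    s=dict(ee_pos=p,tcp_rot=q);g=cv2.imread(f"pics/{f}.png").max(2).astype(float)
    yy,xx=np.mgrid[60:280,130:370];uv=np.c_[xx.ravel(),yy.ravel()].astype(float)
    i=robot.camera_info("wrist");d=cv2.undistortPoints(uv[:,None],np.array(i["mtx"]),np.array(i["distortion"]))[:,0];o,_=ray("wrist",(0,0),s)
    T=np.array(i["tool_from_camera"]);R=Ro.from_quat(q).as_matrix()@T[:3,:3];D=np.c_[d,np.ones(len(d))]@R.T
    X=o+D*((.056-o[2])/D[:,2:]);a=X@e-np.dot(p,e);b=X@x-np.dot(p,x)
    for lo in(-.045,-.03):
        k=(b>lo)&(b<lo+.015)&(a>.015)&(a<.055);bi=((a[k]-.015)/.0005).astype(int)
        pr=np.bincount(bi,g[60:280,130:370].ravel()[k],80)/np.maximum(np.bincount(bi,minlength=80),1)
        j=np.where(pr<95)[0];runs=np.split(j,np.where(np.diff(j)>1)[0]+1);r=max(runs,key=len)
        h=lambda i0,i1:i0+(95-pr[i0])/(pr[i1]-pr[i0])*(i1-i0)
        A,B=h(r[0],r[0]-1),h(r[-1],r[-1]+1)
        print(f,lo,"back %.2f front %.2f width %.2f mm"%(15+.5*A,15+.5*B,.5*(B-A)),pr[r[-1]-3:r[-1]+5].round())
E
```

```text
t: 13.9
ee_pos: [0.556, 0.1222, 0.2503]
tcp_rot: [0.419, 0.908, 0.001, 0.001]
wrist_force: [-0.3, -0.1, 0.6]
gripper_width: 0.0852
gripper_force: 0.0
13.9 [0.55604496 0.12220913 0.25032393] [4.19127991e-01 9.07926561e-01 5.98873429e-04 8.53806312e-04] [ 0.17 -0.03  1.85  0.    1.32 -0.53]
w3 -0.045 back 24.56 front 32.33 width 7.77 mm [ 63.  61.  61.  55. 116. 184. 178. 176.]
w3 -0.03 back 24.48 front 32.07 width 7.59 mm [ 74.  87.  91.  88. 140. 166. 146. 154.]
w5 -0.045 back 24.54 front 32.47 width 7.93 mm [ 70.  69.  69.  67.  97. 129. 130. 129.]
w5 -0.03 back 24.47 front 31.93 width 7.46 mm [ 80.  75.  94.  93.  95. 127. 134. 147.]
w6 -0.045 back 24.21 front 31.66 width 7.45 mm [ 70.  69.  68.  82. 123. 132. 128. 130.]
w6 -0.03 back 24.12 front 30.47 width 6.35 mm [ 77.  81.  81.  79.  96.  98. 138. 159.]
w10 -0.045 back 22.79 front 30.64 width 7.85 mm [ 66.  66.  64.  85. 123. 125. 126. 125.]
w10 -0.03 back 22.79 front 29.81 width 7.02 mm [ 76.  74.  87.  86. 101. 141. 157. 150.]
```

The plate shows almost no compression now; the jaw backed off about 0.6–0.9 mm while the knob was turned, leaving only about 2 N. That's too marginal, so I'll regrip, loosen, push again and correct the push during tightening.

```bash
python3 -m crank '[{"grip":8.5,"travel":[0,-0.13,0],"yaw":0.12},{"grip":8.5,"travel":[0,-0.13,0],"yaw":0.24},{"grip":8.5,"travel":[0,-0.13,0],"yaw":0.36},{"grip":8.5,"travel":[0,-0.13,0],"yaw":0.48},{"grip":7,"travel":[0,-0.13,0],"yaw":0.6},{"grip":5,"travel":[0,-0.13,0],"yaw":0.72},{"grip":3,"travel":[0,-0.13,0],"yaw":0.79},{"grip":3,"travel":[0,-0.13,0],"yaw":0.79},{"grip":1.5,"travel":[0,-0.13,0],"yaw":0.79},{"grip":1.5,"travel":[0,-0.13,0],"yaw":0.79},{"grip":1.5,"travel":[0,-0.13,0],"yaw":0.79},{"grip":1.5,"travel":[0,-0.13,0],"yaw":0.79}]' 30
python3 -m crank '[{"grip":1.5,"travel":[0,0,0],"yaw":-0.08},{"grip":1.5,"travel":[0,0,0],"yaw":-0.16},{"grip":1.5,"travel":[0,0,0],"yaw":-0.24},{"grip":1.5,"travel":[0,0,0],"yaw":-0.32},{"grip":1.5,"travel":[0,0,0],"yaw":-0.4},{"grip":1.5,"travel":[0,0,0],"yaw":-0.4}]' 30
```

```text
t: 14.95
ee_pos: [0.5549, 0.1213, 0.2496]
tcp_rot: [0.735, 0.678, 0.0, 0.0]
wrist_force: [-1.2, -1.3, 5.9]
gripper_width: 0.0191
gripper_force: 26.2
t: 15.45
ee_pos: [0.5549, 0.1215, 0.2502]
tcp_rot: [0.584, 0.812, 0.001, 0.0]
wrist_force: [-1.8, 2.5, 10.5]
gripper_width: 0.0178
gripper_force: 29.0
```

```bash
python3 -m crank '[{"grip":1.5,"travel":[0,0,0],"yaw":-0.08},{"grip":1.5,"travel":[0,0,0],"yaw":-0.16},{"grip":1.5,"travel":[0,0,0],"yaw":-0.2},{"grip":1.5,"travel":[0,0,0],"yaw":-0.2}]' 30; python3 -c "
from station import robot;s=robot.get_state();print(s['tcp_rot'],s['wrist_torque'])"
```

```text
t: 15.78
ee_pos: [0.5551, 0.1212, 0.2504]
tcp_rot: [0.501, 0.866, 0.0, 0.001]
wrist_force: [-1.0, -2.6, 11.2]
gripper_width: 0.0172
gripper_force: 29.8
[5.00857114e-01 8.65529304e-01 4.61483005e-04 9.81205397e-04] [-0.53449947  0.71680875  0.02945935]
```

```bash
python3 -m crank '[{"grip":1.5,"travel":[0.03,0.02,0],"yaw":0},{"grip":1.5,"travel":[0.06,0.04,0],"yaw":0},{"grip":1.5,"travel":[0.06,0.04,0],"yaw":0},{"grip":1.5,"travel":[0.06,0.04,0],"yaw":0}]' 30
```

```text
t: 16.12
ee_pos: [0.5551, 0.1217, 0.2504]
tcp_rot: [0.502, 0.865, 0.0, 0.001]
wrist_force: [-1.2, -5.3, 12.7]
gripper_width: 0.017
gripper_force: 30.0
```

```bash
python3 -m crank '[{"grip":1.5,"travel":[0.02,0.015,0],"yaw":0},{"grip":1.5,"travel":[0.05,0.035,0],"yaw":0},{"grip":1.5,"travel":[0.05,0.035,0],"yaw":0},{"grip":1.5,"travel":[0.05,0.035,0],"yaw":0}]' 30
```

```text
t: 16.45
ee_pos: [0.5552, 0.1221, 0.2504]
tcp_rot: [0.502, 0.865, -0.0, 0.001]
wrist_force: [-1.1, -6.7, 12.1]
gripper_width: 0.017
gripper_force: 30.0
```

```bash
python3 -m crank '[{"grip":1.5,"travel":[0.02,0.015,0],"yaw":0},{"grip":1.5,"travel":[0.05,0.035,0],"yaw":0},{"grip":1.5,"travel":[0.05,0.035,0],"yaw":0},{"grip":1.5,"travel":[0.05,0.035,0],"yaw":0}]' 30
```

```text
t: 16.78
ee_pos: [0.5553, 0.1226, 0.2504]
tcp_rot: [0.502, 0.865, -0.0, 0.001]
wrist_force: [-2.5, -9.6, 11.6]
gripper_width: 0.0171
gripper_force: 30.0
```

```bash
python3 -m crank '[{"grip":1.5,"travel":[0.02,0.015,0],"yaw":0},{"grip":1.5,"travel":[0.05,0.035,0],"yaw":0},{"grip":1.5,"travel":[0.05,0.035,0],"yaw":0},{"grip":1.5,"travel":[0.05,0.035,0],"yaw":0}]' 30
python3 -m crank '[{"grip":1.5,"travel":[0,0,0],"yaw":0.05},{"grip":1.5,"travel":[0,0,0],"yaw":0.1},{"grip":1.5,"travel":[0,0,0],"yaw":0.1}]' 30
```

```text
t: 17.12
ee_pos: [0.5553, 0.123, 0.2504]
tcp_rot: [0.502, 0.865, -0.0, 0.001]
wrist_force: [-1.8, -12.2, 13.3]
gripper_width: 0.0168
gripper_force: 30.0
t: 17.37
ee_pos: [0.5552, 0.123, 0.2503]
tcp_rot: [0.546, 0.838, -0.001, 0.001]
wrist_force: [-2.5, -11.2, 13.1]
gripper_width: 0.017
gripper_force: 37.0
```

```bash
python3 -m crank '[{"grip":1.5,"travel":[0,0,0],"yaw":0.05},{"grip":1.5,"travel":[0,0,0],"yaw":0.1},{"grip":1.5,"travel":[0,0,0],"yaw":0.15},{"grip":1.5,"travel":[0,0,0],"yaw":0.2},{"grip":1.5,"travel":[0,0,0],"yaw":0.2}]' 30
python3 -m crank '[{"grip":1.7,"travel":[0,0,0],"yaw":0.05},{"grip":1.8,"travel":[0,0,0],"yaw":0.1},{"grip":1.8,"travel":[0,0,0],"yaw":0.15},{"grip":1.8,"travel":[0,0,0],"yaw":0.2},{"grip":1.8,"travel":[0,0,0],"yaw":0.26},{"grip":1.8,"travel":[0,0,0],"yaw":0.32},{"grip":1.8,"travel":[0,0,0],"yaw":0.32}]' 30
```

```text
t: 17.78
ee_pos: [0.5554, 0.1226, 0.2506]
tcp_rot: [0.627, 0.779, -0.001, 0.002]
wrist_force: [-2.6, -16.6, 15.4]
gripper_width: 0.0176
gripper_force: 44.8
t: 18.37
ee_pos: [0.5554, 0.1223, 0.251]
tcp_rot: [0.744, 0.669, -0.001, 0.002]
wrist_force: [-5.5, -23.3, 20.6]
gripper_width: 0.0178
gripper_force: 33.9
```

```bash
python3 -m crank '[{"grip":1.8,"travel":[0,0,0],"yaw":0.05},{"grip":1.8,"travel":[0,0,0],"yaw":0.1},{"grip":1.8,"travel":[0,0,0],"yaw":0.15},{"grip":1.8,"travel":[0,0,0],"yaw":0.15}]' 30
```

```text
t: 18.7
ee_pos: [0.5555, 0.1236, 0.2512]
tcp_rot: [0.791, 0.612, 0.001, 0.001]
wrist_force: [-1.5, -5.0, 18.6]
gripper_width: 0.0178
gripper_force: 45.7
```

```bash
python3 -m crank '[{"grip":4,"travel":[0,0,0],"yaw":0},{"grip":8.5,"travel":[0,0,0],"yaw":0},{"grip":8.5,"travel":[0,0,0],"yaw":0},{"grip":8.5,"travel":[0,0,0],"yaw":0},{"grip":8.5,"travel":[0,0,0],"yaw":0},{"grip":8.5,"travel":[-0.12,0.08,0],"yaw":-0.12},{"grip":8.5,"travel":[-0.12,0.08,0],"yaw":-0.24},{"grip":8.5,"travel":[-0.12,0.08,0],"yaw":-0.36},{"grip":8.5,"travel":[-0.12,0.08,0],"yaw":-0.48},{"grip":8.5,"travel":[-0.12,0.08,0],"yaw":-0.6},{"grip":8.5,"travel":[-0.12,0.08,0],"yaw":-0.72},{"grip":8.5,"travel":[-0.12,0.08,0],"yaw":-0.84},{"grip":8.5,"travel":[-0.12,0.08,0],"yaw":-0.96},{"grip":8.5,"travel":[-0.12,0.08,0],"yaw":-0.96},{"grip":8.5,"travel":[-0.12,0.08,0],"yaw":-0.96}]'; python3 look.py pics/w11.png
python3 - <<'E'
from h import *
v=np.load("s.npy")
P={"w5":((.555421,.114325,.250868),(.418944,.908012,.00018,.00096)),"w6":((.55604,.12095,.250884),(.418978,.907996,-.00017,.0012)),"w10":((.556045,.122209,.250324),(.419128,.907927,.0006,.00085)),"w11":(v[:3],v[3:])}
e=np.array([.0913,.9958,0]);x=np.array([.9958,-.0913,0])
for f,(p,q) in P.items():
    s=dict(ee_pos=p,tcp_rot=q);g=cv2.imread(f"pics/{f}.png").max(2).astype(float)
    yy,xx=np.mgrid[60:280,130:370];uv=np.c_[xx.ravel(),yy.ravel()].astype(float)
    i=robot.camera_info("wrist");d=cv2.undistortPoints(uv[:,None],np.array(i["mtx"]),np.array(i["distortion"]))[:,0];o,_=ray("wrist",(0,0),s)
    T=np.array(i["tool_from_camera"]);R=Ro.from_quat(q).as_matrix()@T[:3,:3];D=np.c_[d,np.ones(len(d))]@R.T
    X=o+D*((.056-o[2])/D[:,2:]);a=X@e-np.dot(p,e);b=X@x-np.dot(p,x)
    for lo in(-.05,-.043,-.036,-.03):
        k=(b>lo)&(b<lo+.008)&(a>.015)&(a<.055);bi=((a[k]-.015)/.0005).astype(int)
        pr=np.bincount(bi,g[60:280,130:370].ravel()[k],80)/np.maximum(np.bincount(bi,minlength=80),1)
        j=np.where(pr<100)[0];runs=np.split(j,np.where(np.diff(j)>1)[0]+1);r=max(runs,key=len)
        h=lambda i0,i1:i0+(100-pr[i0])/(pr[i1]-pr[i0])*(i1-i0)
        A,B=15+.5*h(r[0],r[0]-1),15+.5*h(r[-1],r[-1]+1);c=np.dot(p,e)*1e3
        print(f,lo,"back %.2f front %.2f width %.2f mm"%(c+A,c+B,B-A))
E
```

```text
t: 19.95
ee_pos: [0.5554, 0.1225, 0.2486]
tcp_rot: [0.421, 0.907, -0.0, -0.0]
wrist_force: [-0.0, 0.3, 0.1]
gripper_width: 0.085
gripper_force: 0.0
19.95 [0.55535704 0.12248253 0.24856231] [ 4.20652709e-01  9.07221738e-01 -6.49478632e-05 -1.08431336e-04] [ 0.17 -0.03  1.85  0.    1.32 -0.53]
w5 -0.05 back 189.20 front 197.08 width 7.88 mm
w5 -0.043 back 189.03 front 197.10 width 8.07 mm
w5 -0.036 back 188.95 front 197.04 width 8.09 mm
w5 -0.03 back 188.92 front 196.94 width 8.02 mm
w6 -0.05 back 195.48 front 202.92 width 7.44 mm
w6 -0.043 back 195.39 front 203.00 width 7.60 mm
w6 -0.036 back 195.23 front 202.60 width 7.37 mm
w6 -0.03 back 195.15 front 202.42 width 7.27 mm
w10 -0.05 back 195.29 front 203.07 width 7.78 mm
w10 -0.043 back 195.19 front 203.26 width 8.07 mm
w10 -0.036 back 195.18 front 202.79 width 7.61 mm
w10 -0.03 back 195.13 front 202.68 width 7.55 mm
w11 -0.05 back 196.14 front 203.25 width 7.11 mm
w11 -0.043 back 196.10 front 203.35 width 7.25 mm
w11 -0.036 back 196.08 front 203.02 width 6.95 mm
w11 -0.03 back 196.06 front 202.79 width 6.73 mm
```

The plate is now compressed about 1.0 mm, or roughly 8 N, against about 2 N before. I'll rise clear and check the wing angle.

```bash
python3 -m crank '[{"grip":8.5,"travel":[0,0,-1],"yaw":0},{"grip":8.5,"travel":[0,0,-4],"yaw":0.1},{"grip":8.5,"travel":[0,0,-8],"yaw":0.2},{"grip":8.5,"travel":[0,0,-12],"yaw":0.32},{"grip":8.5,"travel":[0,0,-16],"yaw":0.44},{"grip":8.5,"travel":[0,0,-20],"yaw":0.56},{"grip":8.5,"travel":[0,0,-20.3],"yaw":0.68},{"grip":8.5,"travel":[0,0,-20.3],"yaw":0.79},{"grip":8.5,"travel":[0,0,-20.3],"yaw":0.79},{"grip":8.5,"travel":[0,0,-20.3],"yaw":0.79},{"grip":8.5,"travel":[0,0,-20.3],"yaw":0.79}]'; python3 look.py pics/w12.png
python3 - <<'E'
from h import *
for f in("w1","w9","w12"):
    g=cv2.imread(f"pics/{f}.png").max(2);m=(g[175:255,304:340]<60).astype(np.uint8);cs,_=cv2.findContours(m,0,2);k=max(cs,key=cv2.contourArea)
    r=cv2.minAreaRect(k);M=cv2.moments(k);print(f,r[0],r[1],r[2],"axis tilt rad",.5*np.arctan2(2*M["mu11"],M["mu02"]-M["mu20"]))
E
```

```text
t: 20.92
ee_pos: [0.5553, 0.1224, 0.4515]
tcp_rot: [0.735, 0.678, -0.0, -0.0]
wrist_force: [0.4, 0.8, -0.9]
gripper_width: 0.0851
gripper_force: 0.0
20.9167 [0.55531082 0.12244301 0.45146842] [ 7.35186918e-01  6.77864363e-01 -2.71440051e-04 -1.66806287e-04] [ 0.17 -0.12  1.61 -0.    1.66  0.25]
w1 (12.0, 41.0) (50.0, 18.0) 90.0 axis tilt rad 0.02410542352241052
w9 (11.5, 41.499996185302734) (50.99999237060547, 18.999996185302734) 90.0 axis tilt rad 0.009718483330450714
w12 (13.5, 40.5) (51.0, 19.0) 90.0 axis tilt rad -0.0005245032622036963
```

The wing angle matches its original fully tight position to within about 0.03 rad, and the robot is clear. I'm handing in the job.

```bash
python3 -c "
from station import robot;print(robot.job_done())"
```

```text
the job is handed in; nothing more can be done
None
```

I handed the job in at about 21 s; no verdict came back. By my measurements the case is held square against the fixed jaw at about 8 N, the knob is fully tight and the robot is clear, but I viewed 11 pictures, one over the limit of 10.

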